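Set the sliding lid of the fruit keeper to its first airing hole

TASK

Set the fruit keeper to air: slide its bamboo lid to the right until you feel it come up tight against the rubber seal hidden in the metal hood, pressing only gently, then ease it back to the first airing hole and push the black-knobbed pin down until it is fully home in that hole. Leave the other things on the worktop where they are.

Things in the scene. Friction and masses are not known exactly. Their poses are not given: they have to be found in the camera images.
- keeper: The fruit keeper, a green box fixed to the worktop: 170 mm deep (x), 360 mm long (y), 115 mm high, with aluminium rails along its front and back rims up to 131 mm. Origin: centre of its underside. x points to its back, y to its left along the rails, z up. Its bamboo lid slides along y between the rails; right (-y) closes it. Lemons lie inside.
- lid_top (a point): Centre of the bamboo lid's top face, 127 mm above the worktop; axes as the keeper's. The lid is 142 mm wide, 330 mm long, 10 mm thick, and slides with about 2.5 N of friction.
- hood: Aluminium hood, 170 x 66 mm, fixed over the keeper's right end, its top at 137 mm; the lid's right edge runs in under it. Origin: middle of its right end, at 131 mm; axes as the keeper's. Inside, out of sight, a rubber seal lies across the lid's path: springy, about 2 N per mm of squeeze, up to 12 mm, spoilt by more than 16 N.
- lid_edge: Aluminium strip on the lid's right (leading) edge, 142 x 6 x 10 mm, which meets the seal; origin in the middle of that edge, at the lid's top; axes as the keeper's. Seal and hole strip are one unit, fitted differently in every keeper: within a span of 28 mm along the slide, and nothing visible tells where.
- lid (a joint): How far the lid stands open, m; grows as it slides left (keeper's +y), range -0.021 to 0.115. The first touch of the seal comes somewhere between -0.010 and 0.018 (at 0 the leading edge is 31 mm left of the hood's right end). The first airing hole is under the pin 10 mm back (left) of the first touch; two more follow 36 and 72 mm farther left.
- pin (a joint): How far the pin is pushed down, m: 0 up, 0.014 fully home. It slides straight down through the lid with about 2.5 N of friction and stays where it is left. Its flat-ended foot, 8 mm thick, meets the steel strip under the lid at 0.002 and goes farther only over an airing hole; the holes are 10 mm long along the slide, out of sight.
- pin_knob (a point): Centre of the black knob on the pin: an upright cylinder, 22 mm across, 26 mm high, 45 mm above the lid's top when the pin is up (172 mm above the worktop), 31 mm when home. It stands 50 mm in front of the keeper's middle line and 150 mm left of the lid's leading edge. The lid can be slid by this knob.
- jam_jar: Jam jar with a pale lid, 62 mm across, 99 mm high, stands right of the keeper; origin under its centre, z up.
- spice_0: Spice jar with a red cap, 45 mm across, 106 mm high, stands right of the keeper; origin under its centre, z up.
- spice_1: Another spice jar with a red cap, 45 mm across, 106 mm high, stands right of the keeper; origin under its centre, z up.
- pepper_mill: Wooden pepper mill, 58 mm across, 170 mm high, stands right of the keeper; origin under its centre, z up.
- used_mug: White mug with grey dots, 82 mm across, 91 mm high, stands left of the keeper; origin under its centre, z up.

How it is judged:
On the way, in this order (a step that is already met when the one before it is completed fails the run):
1. the lid is pressed up tight against the seal (more than 3 N) (contact force between lid_edge and hood above 3 N), for 0.15 s.
2. the lid is eased back clear of the seal (contact force between lid_edge and hood below 0.2 N), for 0.2 s.
At the end, for the whole second after the job is handed in: The pin is at least 11 mm down, home in the first airing hole (the lid stands less than 32 mm open, which only the first hole allows), the lid does not touch the seal and is at rest (value of joint pin above 0.011 m and value of joint lid below 0.032 m and contact force between lid_edge and hood below 0.2 N and not (velocity of joint lid above 0.005 m/s) and velocity of joint lid above -0.005 m/s).
It fails at once if the seal is pressed by the lid with more than 16 N (contact force between lid_edge and hood above 16 N).
It fails at once if a jar, the pepper mill or the mug is shifted by more than 30 mm or knocked over (distance of any of jam_jar, spice_0, spice_1, pepper_mill, used_mug from where it was at the start of the episode above 0.03 m or angle between any of jam_jar, spice_0, spice_1, pepper_mill, used_mug's own z axis and vertical above 0.5 rad).
It also fails if it takes over 48 s, if anything falls off the work surface, if the arm or the gripper's body presses on something with over 40 N, if the wrist force passes 120 N, or if a joint passes its speed limit or range.

ROBOT

A 6-joint arm with a two-finger parallel gripper is mounted at the origin on a cart in front of the work surface, level with it; the furniture and walls round the work are solid. World frame = base frame: x ahead of the robot, y to its left, z up, the work surface at z = 0. Lengths are in m, angles in rad, forces in N, time in s.
With the tool pointing down it reaches from about 0.225 to 0.875 m from the base axis. Payload 3.4 kg.
Tool frame: the origin (TCP) lies midway between the tips of the shut fingers; the grasp point (between the pads) lies 19 mm behind it (manip.grip_point_offset is the distance from the TCP to the grasp point, in m); z points along the fingers, y is the line along which they close (so a half turn about z gives the same grasp; the last joint's range is limited). The gripper opens to 85 mm and grips with 20 to 120 N. Pads are 22 mm wide; open, the fingers measure 114 mm over their backs; the gripper's body (76 mm by 85 mm) begins 54 mm behind the grasp point. The pads swing forward as they close: fully open they stand 13 mm farther back than shut.
Start: joints at [1.012, 0.276, 1.505, -0, 1.361, -0.121], TCP at [0.244, 0.521, 0.231] pointing down, gripper open.
Joint ranges: [-2.89, 2.89], [-0.75, 2.08], [0.22, 2.7], [-1.18, 4.32], [0.11, 2.71], [-2.7, 2.7]. Speed limits (rad/s): [2.57, 2.57, 3.14, 3.14, 3.14, 3.14].

INTERFACE

Orientations are given as a unit quaternion [w, x, y, z].
In Python, from rig import manip gives the robot as it stands.
- The arm moves only by the shell command python3 -m handwheel 'ROWS' [FORCE]. ROWS is JSON, a list of rows, each an object with "translation": the shift along the tool's x, y, z in m, a list of three; "angular": the turn, a rotation vector about the tool's x, y, z in degrees, a list of three; "hand": the closure, from 0 (fully open) to 1 (shut). A call has 1 to 10 rows; each row shifts and turns the commanded pose from where the row before left it, along the tool's axes as they then stand; what a row does not reach is not made up. A row lasts 1/12 s, in which the tool goes at most 41.7 mm and 7.16 degrees, less where a joint would pass 70% of its speed; a pose out of reach is approached as far as the arm can. A call with a gripper value outside its range is refused whole. The fingers move at their own pace and stop on an object; FORCE is the grip in N (left out, the last holds). Time passes only in rows, so rows that do not move let the fingers close. It gives the time, the measured TCP pose, the force, the opening and the grip force at its end, in the units of the state.
- manip.get_state(): the state, without advancing time (a new reading comes with each control period).
- manip.get_image(name): name is "scene" or "side" or "wrist"; returns the picture (384x512x3 uint8, red, green, blue); there is no depth.
- manip.camera_info(name): a dict with "camera_matrix" (3x3 intrinsics, pixels), "eye" and "orientation" of the camera in the world; the wrist camera has in their place "tool_from_camera" (4x4, takes a point from camera to tool coordinates, whose origin is the TCP and whose axes are the flange's). Camera axes: x right, y down, z forward; pixel columns grow to the right and rows downward; lengths in m; the calibration is good to about 2 mm. The wrist camera is an equidistant fisheye: a pixel r from the principal point sees the ray r / f radians off the axis. A picture is of the moment at which its call begins: read the wrist's pose just before it. camera_info takes no time and is no camera call.
- manip.sign_off(): hands the job in; it is judged then, once.
The state is a dict: "clock": time; "qpos": joint angles; "qd": joint speeds; "effort": joint torques, N m; "position": TCP position; "ee_rot": TCP orientation; "contact_force": force on the tool from outside, world axes, zero at the start; "moment": the same for the moment, N m; "width": finger opening in m; "gripper_force": force on a finger pad.
Only numpy, scipy, OpenCV 4.12 (cv2) and the standard library are available. Lean on these libraries where they do the work, as an engineer would, in place of code of your own. Each camera call takes 0.05 s, during which the arm holds its last target. There are 200 camera calls.

## Working session

There is one attempt and no reset: what is moved stays moved. The work goes in short steps, Python scripts to look and compute and a shell command to move; the robot and the scene stay as the last step left them, time stands still between calls to the robot, and variables do not carry over. Pictures are saved under pics/ and viewed, at most 10 in all, crops included, and the job is handed in when it is done.

```bash
mkdir -p pics
python3 - <<'E'
from rig import manip
import cv2,json
s=manip.get_state()
print({k:s[k] for k in('clock','position','ee_rot','contact_force','width')})
for n in('scene','side'):
    cv2.imwrite(f'pics/{n}0.png',manip.get_image(n)[:,:,::-1]); print(n,manip.camera_info(n))
print(manip.camera_info('wrist'),manip.grip_point_offset)
E
```

```text
{'clock': 0.0, 'position': array([0.24348756, 0.52031512, 0.23043587]), 'ee_rot': array([-2.95898407e-04,  2.17161182e-01,  9.76135332e-01, -8.64446488e-04]), 'contact_force': array([ 0.00427129,  0.48930169, -0.80988592]), 'width': 0.08582652473553398}
scene {'camera_matrix': array([[438.41679956,   0.        , 257.97170407],
       [  0.        , 438.41679956, 188.15196936],
       [  0.        ,   0.        ,   1.        ]]), 'eye': array([-0.66541179, -0.01819502,  1.14052409]), 'orientation': array([-0.31451397,  0.66516549, -0.61124304,  0.29157808])}
side {'camera_matrix': array([[487.7913088 ,   0.        , 251.37248299],
       [  0.        , 487.7913088 , 193.09923681],
       [  0.        ,   0.        ,   1.        ]]), 'eye': array([0.31550555, 1.35345812, 1.24549907]), 'orientation': array([ 0.03767159, -0.09498879,  0.90089774, -0.42183082])}
{'camera_matrix': array([[297.31863964,   0.        , 254.15995193],
       [  0.        , 297.31863964, 195.32598911],
       [  0.        ,   0.        ,   1.        ]]), 'tool_from_camera': array([[ 4.69513241e-04, -9.54290704e-01, -2.98879628e-01,
         7.69230271e-02],
       [ 9.99999243e-01,  7.87871861e-04, -9.44681004e-04,
         4.14741815e-04],
       [ 1.13697915e-03, -2.98878959e-01,  9.54290352e-01,
        -1.42139123e-01],
       [ 0.00000000e+00,  0.00000000e+00,  0.00000000e+00,
         1.00000000e+00]])} 0.0187
```

View pics/scene0.png

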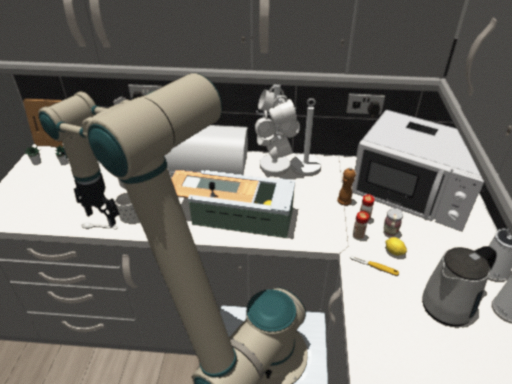

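View pics/side0.png

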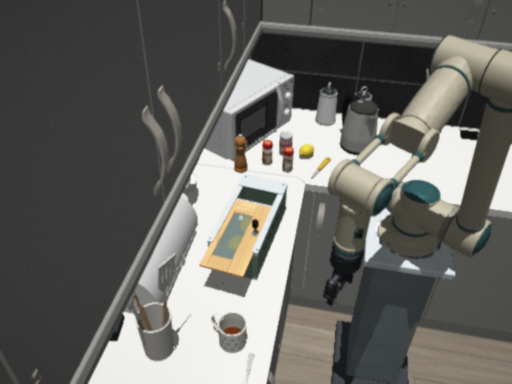

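The scene view shows the keeper around (235,205) with the knob near (212,187). In the side view the knob is near (255,226), the mug at (232,330), and the jars at (240–290,155).

Run:
```python
import cv2,numpy as np
a=cv2.imread('pics/scene0.png')[160:250,160:310]; b=cv2.imread('pics/side0.png')[165:285,190:300]
f=lambda i,s:cv2.resize(i,None,fx=s,fy=s,interpolation=cv2.INTER_CUBIC)
a=f(a,3);b=f(b,3)
c=np.zeros((600,800,3),np.uint8);c[:a.shape[0],:a.shape[1]]=a;c[:b.shape[0],460:460+b.shape[1]]=b
cv2.imwrite('pics/crop0.png',c)
for n,(x0,y0,x1,y1) in dict(scene=(195,172,225,205),side=(243,210,270,243)).items():
    i=cv2.imread(f'pics/{n}0.png')[y0:y1,x0:x1]; m=(i.max(2)<60).astype(np.uint8)
    k,l,s,ce=cv2.connectedComponentsWithStats(m)
    print(n,[(s[j].tolist(),(ce[j]+[x0,y0]).round(1).tolist()) for j in range(1,k) if s[j][4]>6])
```

```text
scene [([15, 10, 5, 8, 30], [211.7, 185.7])]
side [([10, 11, 5, 7, 28], [254.7, 223.8]), ([22, 22, 5, 11, 34], [267.6, 238.4])]
```

View pics/crop0.png

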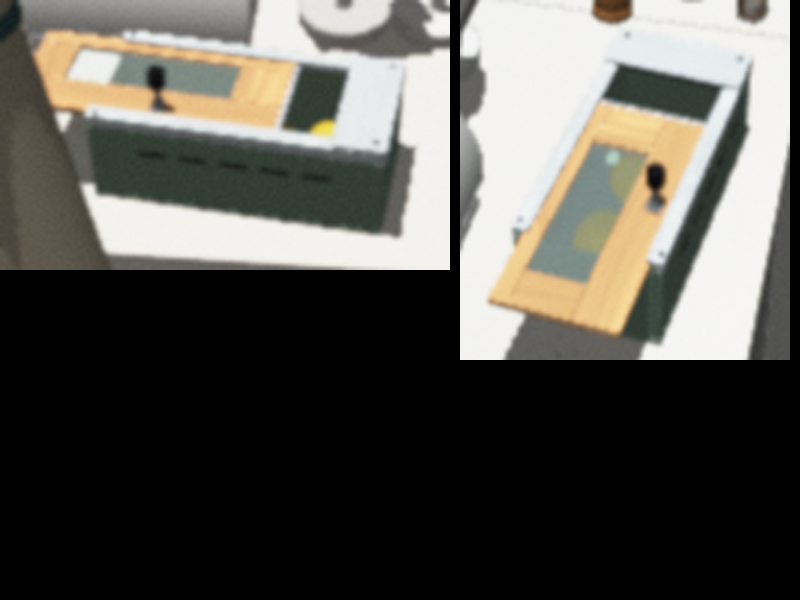

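The crop shows the knob and the rail and hood corners clearly; hood at the right end, lid sticking out left. Now I'll triangulate.

```bash
cat > h.py <<'E'
import numpy as np
from rig import manip
from scipy.spatial.transform import Rotation as R
def ray(n,u,v):
    c=manip.camera_info(n);q=c['orientation']
    d=R.from_quat([q[1],q[2],q[3],q[0]]).apply(np.linalg.inv(c['camera_matrix'])@[u,v,1]);return np.array(c['eye']),d/np.linalg.norm(d)
def plane(n,u,v,z):
    e,d=ray(n,u,v);return (e+d*(z-e[2])/d[2]).round(4)
def tri(a,b):
    (e,d),(f,g)=ray(*a),ray(*b);t=np.linalg.lstsq(np.c_[d,-g],f-e,rcond=None)[0]
    p,q=e+t[0]*d,f+t[1]*g;return ((p+q)/2).round(4),np.linalg.norm(p-q).round(4)
E
python3 - <<'E'
from h import *
print('knob',tri(('scene',211.7,185.7),('side',254.7,223.8)),plane('scene',211.7,185.7,.172),plane('side',254.7,223.8,.172))
S=lambda x,y,z:plane('scene',160+x/3,160+y/3,z); D=lambda x,y,z:plane('side',190+(x-460)/3,165+y/3,z)
print('scene FL,FR,BR,BL',S(88,108,.131),S(388,150,.137),S(405,65,.137),S(125,34,.131))
print('side FL,BL,FR,BR',D(650,264,.131),D(515,230,.131),D(752,56,.137),D(622,30,.137))
E
```

```text
knob (array([0.5213, 0.24  , 0.1703]), np.float64(0.0025)) [0.5175 0.24   0.172 ] [0.5219 0.2404 0.172 ]
scene FL,FR,BR,BL [0.5028 0.3206 0.131 ] [ 0.4525 -0.0363  0.137 ] [ 0.6104 -0.0528  0.137 ] [0.6507 0.3034 0.131 ]
side FL,BL,FR,BR [0.5079 0.3278 0.131 ] [0.6575 0.3104 0.131 ] [ 0.4547 -0.0287  0.137 ] [ 0.6193 -0.0445  0.137 ]
```

```bash
python3 -m handwheel '[{"translation":[0,0,0],"angular":[0,0,-6.1],"hand":0},{"translation":[0,0,0],"angular":[0,0,-6.1],"hand":0},{"translation":[0,0,0],"angular":[0,0,-6.1],"hand":0}]' 40
python3 -m handwheel '[{"translation":[-0.031,-0.0245,0],"angular":[0,0,0],"hand":0},{"translation":[-0.031,-0.0245,0],"angular":[0,0,0],"hand":0},{"translation":[-0.031,-0.0245,0],"angular":[0,0,0],"hand":0},{"translation":[-0.031,-0.0245,0],"angular":[0,0,0],"hand":0},{"translation":[-0.031,-0.0245,0],"angular":[0,0,0],"hand":0},{"translation":[-0.031,-0.0245,0],"angular":[0,0,0],"hand":0},{"translation":[-0.031,-0.0245,0],"angular":[0,0,0],"hand":0},{"translation":[-0.031,-0.0245,0],"angular":[0,0,0],"hand":0},{"translation":[-0.031,-0.0245,0],"angular":[0,0,0],"hand":0},{"translation":[-0.031,-0.0245,0],"angular":[0,0,0],"hand":0}]'
python3 -m handwheel '[{"translation":[0,0,0],"angular":[0,0,0],"hand":0},{"translation":[0,0,0],"angular":[0,0,0],"hand":0}]'
python3 - <<'E'
from h import *
import cv2
s=manip.get_state();print(s['position'],s['ee_rot'],s['clock'])
cv2.imwrite('pics/wrist1.png',manip.get_image('wrist')[:,:,::-1])
E
```

```text
clock: 0.35
position: [0.2436, 0.5205, 0.2308]
ee_rot: [-0.0, 0.057, 0.998, -0.0]
contact_force: [0.3, 0.5, -0.8]
width: 0.0855
gripper_force: 0.0
clock: 1.18
position: [0.5235, 0.2392, 0.231]
ee_rot: [-0.0, 0.059, 0.998, -0.0]
contact_force: [0.6, 0.6, -0.8]
width: 0.0855
gripper_force: 0.0
clock: 1.35
position: [0.5238, 0.2391, 0.2305]
ee_rot: [-0.001, 0.061, 0.998, -0.0]
contact_force: [0.1, -0.0, -0.2]
width: 0.0854
gripper_force: 0.0
[0.52381745 0.2391134  0.23046396] [-6.56270637e-04  6.11564619e-02  9.98127957e-01 -1.96206316e-04] 1.35
```

View pics/wrist1.png

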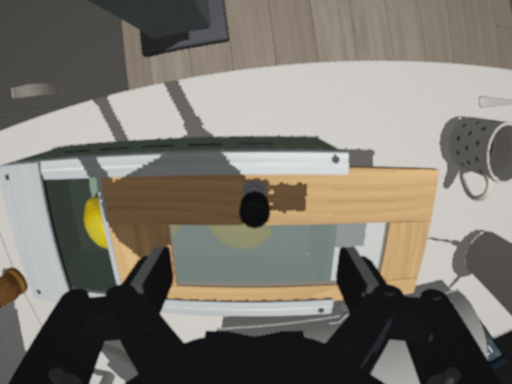

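The wrist view shows the knob at (255,209), rail-end screws at (335,159) and (321,310), hood screws at (7,177) and (38,292).

```bash
cat >> h.py <<'E'
def wplane(s,u,v,z):
    c=manip.camera_info('wrist');K=c['camera_matrix'];T=np.array(c['tool_from_camera'])
    x,y=(u-K[0,2])/K[0,0],(v-K[1,2])/K[1,1];r=np.hypot(x,y);d=np.array([np.sin(r)*x/r,np.sin(r)*y/r,np.cos(r)])
    q=s['ee_rot'];W=R.from_quat([q[1],q[2],q[3],q[0]]).as_matrix()
    d=W@T[:3,:3]@d;e=np.array(s['position'])+W@T[:3,3]
    return (e+d*(z-e[2])/d[2]).round(4)
E
python3 - <<'E'
from h import *
import cv2
i=cv2.imread('pics/wrist1.png');m=(i[185:235,225:285].max(2)<40).astype(np.uint8)
k,l,st,ce=cv2.connectedComponentsWithStats(m);j=1+st[1:,4].argmax();u=ce[j]+[225,185];print(u,st[j])
s=manip.get_state()
for z in(.172,.185):print('knob',wplane(s,*u,z))
P=[wplane(s,*p,z) for p,z in(((335,159),.131),((321,310),.131),((7,177),.137),((38,292),.137))];print(P)
ml=(P[0]+P[1])/2;mr=(P[2]+P[3])/2;d=ml-mr
print('yaw from mid',np.degrees(np.arctan2(-d[0],d[1])),'cross',[np.degrees(np.arctan2(v[1],v[0])) for v in(P[1]-P[0],P[3]-P[2])])
print(s['clock'],'tool y yaw',np.degrees(2*np.arctan2(s['ee_rot'][1],s['ee_rot'][2])))
E
```

```text
[253.97368421 208.90977444] [ 15   7  29  35 798]
knob [0.5188 0.2409 0.172 ]
knob [0.5142 0.2415 0.185 ]
[array([0.4976, 0.3124, 0.131 ]), array([0.6546, 0.2952, 0.131 ]), array([ 0.4674, -0.0195,  0.137 ]), array([ 0.6111, -0.0371,  0.137 ])]
yaw from mid -6.331670519572366 cross [np.float64(-6.252056788904987), np.float64(-6.98266078114588)]
1.4 tool y yaw 6.901365749066639
```

```bash
python3 -m handwheel '[{"translation":[0.005,0.001,0.02],"angular":[0,0,-0.4],"hand":0},{"translation":[0,0,0.027],"angular":[0,0,0],"hand":0},{"translation":[0,0,0.028],"angular":[0,0,0],"hand":0},{"translation":[0,0,0],"angular":[0,0,0],"hand":0}]' 40
python3 -m handwheel '[{"translation":[0,0,0],"angular":[0,0,0],"hand":0.5},{"translation":[0,0,0],"angular":[0,0,0],"hand":0.9},{"translation":[0,0,0],"angular":[0,0,0],"hand":1},{"translation":[0,0,0],"angular":[0,0,0],"hand":1},{"translation":[0,0,0],"angular":[0,0,0],"hand":1},{"translation":[0,0,0],"angular":[0,0,0],"hand":1},{"translation":[0,0,0],"angular":[0,0,0],"hand":1},{"translation":[0,0,0],"angular":[0,0,0],"hand":1}]' 40
```

```text
clock: 1.73
position: [0.5126, 0.2425, 0.1513]
ee_rot: [-0.005, 0.055, 0.998, -0.002]
contact_force: [-1.0, 0.3, 0.3]
width: 0.0852
gripper_force: 0.0
clock: 2.4
position: [0.5185, 0.2423, 0.157]
ee_rot: [0.001, 0.056, 0.998, 0.0]
contact_force: [1.2, -1.6, 1.5]
width: 0.0209
gripper_force: 39.4
```

```bash
python3 -m handwheel '[{"translation":[0,-0.004,0],"angular":[0,0,0],"hand":1},{"translation":[0,-0.008,0],"angular":[0,0,0],"hand":1},{"translation":[0,-0.008,0],"angular":[0,0,0],"hand":1},{"translation":[0,-0.008,0],"angular":[0,0,0],"hand":1},{"translation":[0,-0.008,0],"angular":[0,0,0],"hand":1},{"translation":[0,-0.008,0],"angular":[0,0,0],"hand":1},{"translation":[0,-0.008,0],"angular":[0,0,0],"hand":1},{"translation":[0,-0.004,0],"angular":[0,0,0],"hand":1}]'
python3 -m handwheel '[{"translation":[0,-0.002,0],"angular":[0,0,0],"hand":1},{"translation":[0,-0.002,0],"angular":[0,0,0],"hand":1},{"translation":[0,-0.002,0],"angular":[0,0,0],"hand":1}]'
python3 -m handwheel '[{"translation":[0,-0.002,0],"angular":[0,0,0],"hand":1},{"translation":[0,-0.002,0],"angular":[0,0,0],"hand":1}]'
```

```text
clock: 3.07
position: [0.5119, 0.1854, 0.1565]
ee_rot: [0.0, 0.056, 0.998, -0.0]
contact_force: [3.5, 2.2, 1.1]
width: 0.021
gripper_force: 39.4
clock: 3.32
position: [0.5113, 0.1808, 0.1564]
ee_rot: [0.0, 0.056, 0.998, 0.0]
contact_force: [2.6, 2.4, 1.4]
width: 0.0208
gripper_force: 39.4
clock: 3.48
position: [0.5108, 0.1769, 0.1564]
ee_rot: [0.0, 0.056, 0.998, 0.0]
contact_force: [3.8, 2.4, 2.0]
width: 0.0207
gripper_force: 39.4
```

```bash
python3 -m handwheel '[{"translation":[-0.0005,-0.0015,0],"angular":[0,0,0],"hand":1},{"translation":[0,-0.0015,0],"angular":[0,0,0],"hand":1}]'
python3 -m handwheel '[{"translation":[0,-0.0015,0],"angular":[0,0,0],"hand":1},{"translation":[0,-0.0015,0],"angular":[0,0,0],"hand":1}]'
```

```text
clock: 3.65
position: [0.5105, 0.1739, 0.1562]
ee_rot: [-0.0, 0.056, 0.998, 0.0]
contact_force: [2.5, 1.8, 2.5]
width: 0.0209
gripper_force: 39.4
clock: 3.82
position: [0.5101, 0.1709, 0.1562]
ee_rot: [-0.0, 0.056, 0.998, 0.0]
contact_force: [1.8, 2.5, 1.8]
width: 0.0206
gripper_force: 39.4
```

```bash
for_out() { grep -E 'position|contact' | tr '\n' ' '; echo; }
python3 -m handwheel '[{"translation":[0,-0.001,0],"angular":[0,0,0],"hand":1},{"translation":[0,-0.001,0],"angular":[0,0,0],"hand":1}]'|for_out
python3 -m handwheel '[{"translation":[0,-0.001,0],"angular":[0,0,0],"hand":1},{"translation":[0,-0.001,0],"angular":[0,0,0],"hand":1}]'|for_out
```

```text
position: [0.5099, 0.1688, 0.1562] contact_force: [2.6, 2.2, 2.3] 
position: [0.5097, 0.1668, 0.1562] contact_force: [2.5, 2.4, 1.4]
```

```bash
for_out() { grep -E 'position|contact' | tr '\n' ' '; echo; }
python3 -m handwheel '[{"translation":[0,-0.001,0],"angular":[0,0,0],"hand":1},{"translation":[0,-0.001,0],"angular":[0,0,0],"hand":1}]'|for_out
```

```text
position: [0.5095, 0.1648, 0.1562] contact_force: [1.6, 2.7, 0.9]
```

```bash
for_out() { grep -E 'position|contact' | tr '\n' ' '; echo; }
python3 -m handwheel '[{"translation":[0,-0.001,0],"angular":[0,0,0],"hand":1}]'|for_out
python3 -m handwheel '[{"translation":[0,-0.001,0],"angular":[0,0,0],"hand":1}]'|for_out
python3 -m handwheel '[{"translation":[0,-0.001,0],"angular":[0,0,0],"hand":1}]'|for_out
python3 -m handwheel '[{"translation":[0,-0.001,0],"angular":[0,0,0],"hand":1}]'|for_out
```

```text
position: [0.5093, 0.1638, 0.1562] contact_force: [1.4, 2.6, 1.7] 
position: [0.5093, 0.1628, 0.1562] contact_force: [1.7, 2.4, 1.5] 
position: [0.5091, 0.1618, 0.1562] contact_force: [1.8, 2.8, 1.2] 
position: [0.509, 0.1608, 0.1562] contact_force: [1.0, 2.5, 1.0]
```

```bash
for_out() { grep -E 'position|contact' | tr '\n' ' '; echo; }
python3 -m handwheel '[{"translation":[0,-0.001,0],"angular":[0,0,0],"hand":1}]'|for_out
python3 -m handwheel '[{"translation":[0,-0.001,0],"angular":[0,0,0],"hand":1}]'|for_out
python3 -m handwheel '[{"translation":[0,-0.001,0],"angular":[0,0,0],"hand":1}]'|for_out
python3 -m handwheel '[{"translation":[0,-0.001,0],"angular":[0,0,0],"hand":1}]'|for_out
```

```text
position: [0.5089, 0.1599, 0.1563] contact_force: [1.6, 2.2, 1.7] 
position: [0.5088, 0.1589, 0.1562] contact_force: [1.8, 1.9, 1.8] 
position: [0.5087, 0.1579, 0.1562] contact_force: [2.2, 2.2, 1.8] 
position: [0.5086, 0.1569, 0.1562] contact_force: [2.0, 2.1, 0.9]
```

```bash
for_out() { grep -E 'position|contact' | tr '\n' ' '; echo; }
python3 -m handwheel '[{"translation":[0,-0.001,0],"angular":[0,0,0],"hand":1}]'|for_out
python3 -m handwheel '[{"translation":[0,-0.001,0],"angular":[0,0,0],"hand":1}]'|for_out
python3 -m handwheel '[{"translation":[0,-0.001,0],"angular":[0,0,0],"hand":1}]'|for_out
python3 -m handwheel '[{"translation":[0,-0.001,0],"angular":[0,0,0],"hand":1}]'|for_out
```

```text
position: [0.5085, 0.1559, 0.1562] contact_force: [0.5, 2.8, 2.6] 
position: [0.5083, 0.1549, 0.1562] contact_force: [0.7, 3.2, 0.4] 
position: [0.5082, 0.1539, 0.1562] contact_force: [0.7, 2.3, 2.4] 
position: [0.5081, 0.1529, 0.1562] contact_force: [0.3, 3.0, 1.4]
```

```bash
for_out() { grep -E 'position|contact' | tr '\n' ' '; echo; }
python3 -m handwheel '[{"translation":[0,-0.001,0],"angular":[0,0,0],"hand":1}]'|for_out
python3 -m handwheel '[{"translation":[0,-0.001,0],"angular":[0,0,0],"hand":1}]'|for_out
python3 -m handwheel '[{"translation":[0,-0.001,0],"angular":[0,0,0],"hand":1}]'|for_out
python3 -m handwheel '[{"translation":[0,-0.001,0],"angular":[0,0,0],"hand":1}]'|for_out
```

```text
position: [0.508, 0.1523, 0.1562] contact_force: [0.9, 4.7, 0.5] 
position: [0.508, 0.1516, 0.1562] contact_force: [0.6, 5.5, 1.3] 
position: [0.5079, 0.151, 0.1562] contact_force: [1.0, 6.4, 0.1] 
position: [0.5079, 0.1504, 0.1562] contact_force: [1.1, 7.9, 1.0]
```

The seal is felt: force rises about 2 N/mm from y≈0.1531. I'll hold a little, then ease back to y≈0.163.

```bash
for_out() { grep -E 'position|contact|clock' | tr '\n' ' '; echo; }
python3 -m handwheel '[{"translation":[0,0,0],"angular":[0,0,0],"hand":1},{"translation":[0,0,0],"angular":[0,0,0],"hand":1},{"translation":[0,0,0],"angular":[0,0,0],"hand":1}]'|for_out
python3 -m handwheel '[{"translation":[0,0.002,0],"angular":[0,0,0],"hand":1},{"translation":[0,0.002,0],"angular":[0,0,0],"hand":1},{"translation":[0,0.002,0],"angular":[0,0,0],"hand":1},{"translation":[0,0.002,0],"angular":[0,0,0],"hand":1}]'|for_out
python3 -m handwheel '[{"translation":[0,0.002,0],"angular":[0,0,0],"hand":1},{"translation":[0,0.0015,0],"angular":[0,0,0],"hand":1},{"translation":[0,0,0],"angular":[0,0,0],"hand":1},{"translation":[0,0,0],"angular":[0,0,0],"hand":1}]'|for_out
```

```text
clock: 5.9 position: [0.5078, 0.1504, 0.1562] contact_force: [1.1, 6.6, -0.4] 
clock: 6.23 position: [0.5084, 0.1554, 0.1562] contact_force: [0.1, -3.7, 1.3] 
clock: 6.57 position: [0.509, 0.1603, 0.1562] contact_force: [0.3, -2.6, 1.4]
```

```bash
for_out() { grep -E 'position|contact|clock' | tr '\n' ' '; echo; }
python3 -m handwheel '[{"translation":[0,0.0015,0],"angular":[0,0,0],"hand":1},{"translation":[0,0.0012,0],"angular":[0,0,0],"hand":1},{"translation":[0,0,0],"angular":[0,0,0],"hand":1},{"translation":[0,0,0],"angular":[0,0,0],"hand":1}]'|for_out
python3 -m handwheel '[{"translation":[0,0,0.001],"angular":[0,0,0],"hand":1},{"translation":[0,0,0.001],"angular":[0,0,0],"hand":1},{"translation":[0,0,0.001],"angular":[0,0,0],"hand":1},{"translation":[0,0,0],"angular":[0,0,0],"hand":1}]'|for_out
python3 -m handwheel '[{"translation":[0,0,0.001],"angular":[0,0,0],"hand":1},{"translation":[0,0,0.001],"angular":[0,0,0],"hand":1},{"translation":[0,0,0],"angular":[0,0,0],"hand":1}]'|for_out
```

```text
clock: 6.9 position: [0.5094, 0.1633, 0.1562] contact_force: [0.3, -1.7, 1.0] 
clock: 7.23 position: [0.5094, 0.1633, 0.153] contact_force: [0.1, -0.6, 1.2] 
clock: 7.48 position: [0.5094, 0.1633, 0.1511] contact_force: [-1.1, -0.8, 0.7]
```

```bash
for_out() { grep -E 'position|contact|clock' | tr '\n' ' '; echo; }
python3 -m handwheel '[{"translation":[0,0,0.0015],"angular":[0,0,0],"hand":1},{"translation":[0,0,0.0015],"angular":[0,0,0],"hand":1},{"translation":[0,0,0],"angular":[0,0,0],"hand":1}]'|for_out
python3 -m handwheel '[{"translation":[0,0,0.0015],"angular":[0,0,0],"hand":1},{"translation":[0,0,0.0015],"angular":[0,0,0],"hand":1},{"translation":[0,0,0],"angular":[0,0,0],"hand":1}]'|for_out
python3 -m handwheel '[{"translation":[0,0,0.0015],"angular":[0,0,0],"hand":1},{"translation":[0,0,0.0015],"angular":[0,0,0],"hand":1},{"translation":[0,0,0],"angular":[0,0,0],"hand":1}]'|for_out
python3 - <<'E'
from h import *
import cv2
cv2.imwrite('pics/w2.png',manip.get_image('wrist')[:,:,::-1])
E
```

```text
clock: 7.73 position: [0.5093, 0.1633, 0.148] contact_force: [-0.3, -0.4, 0.4] 
clock: 7.98 position: [0.5094, 0.1633, 0.145] contact_force: [-0.4, 0.4, -0.3] 
clock: 8.23 position: [0.5095, 0.1633, 0.144] contact_force: [-4.8, -1.2, 12.5]
```

View pics/w2.png

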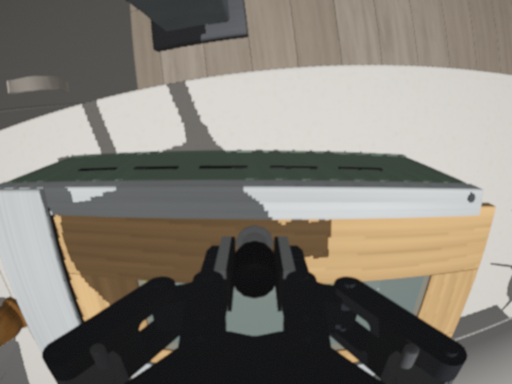

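The image shows the knob held between the pads and the lid under the hood; the pin has stopped hard after about 12 mm. I'll release, lift and check its depth by touching the knob's top with shut fingers.

```bash
for_out() { grep -E 'position|contact|clock|width' | tr '\n' ' '; echo; }
python3 -m handwheel '[{"translation":[0,0,0],"angular":[0,0,0],"hand":0.5},{"translation":[0,0,0],"angular":[0,0,0],"hand":0.3},{"translation":[0,0,0],"angular":[0,0,0],"hand":0.3},{"translation":[0,0,0],"angular":[0,0,0],"hand":0.3}]'|for_out
python3 -m handwheel '[{"translation":[0,0,-0.02],"angular":[0,0,0],"hand":0.3},{"translation":[0,0,-0.03],"angular":[0,0,0],"hand":0.3},{"translation":[0,0,-0.02],"angular":[0,0,0],"hand":0.3},{"translation":[0,0,0],"angular":[0,0,0],"hand":1},{"translation":[0,0,0],"angular":[0,0,0],"hand":1},{"translation":[0,0,0],"angular":[0,0,0],"hand":1},{"translation":[0,0,0],"angular":[0,0,0],"hand":1},{"translation":[0,0,0],"angular":[0,0,0],"hand":1}]'|for_out
python3 - <<'E'
from h import *
import cv2
a,b=manip.get_image('wrist')[:,:,::-1],manip.get_image('side')[:,:,::-1]
c=np.zeros((384,800,3),np.uint8);c[:,:512]=a;c[:360,512:]=cv2.resize(b[160:280,200:296],(288,360));cv2.imwrite('pics/w3.png',c)
print(manip.get_state()['position'])
E
```

```text
clock: 8.62 position: [0.5094, 0.1631, 0.1419] contact_force: [1.4, 0.4, -0.0] width: 0.06 
clock: 9.28 position: [0.5086, 0.1629, 0.2108] contact_force: [0.2, 0.4, 0.1] width: 0.0005 
[0.50895028 0.16301477 0.21126201]
```

View pics/w3.png

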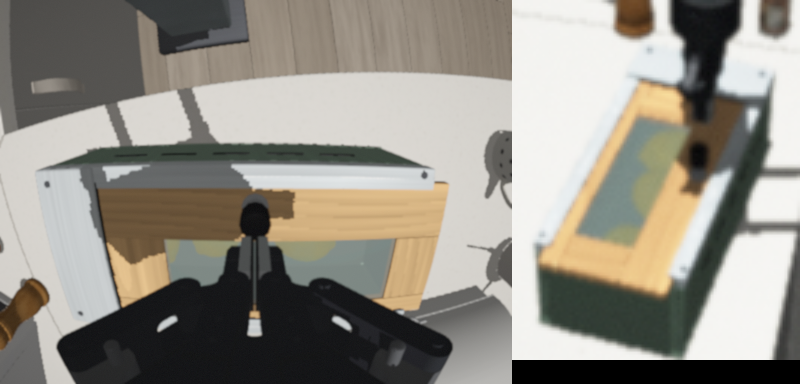

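The knob at (256,215) is free and low; fingers shut above it. Touching down in small steps.

```bash
for_out() { grep -E 'position|contact' | tr '\n' ' '; echo; }
python3 -m handwheel '[{"translation":[0,0,0.022],"angular":[0,0,0],"hand":1},{"translation":[0,0,0.006],"angular":[0,0,0],"hand":1},{"translation":[0,0,0.004],"angular":[0,0,0],"hand":1},{"translation":[0,0,0],"angular":[0,0,0],"hand":1}]'|for_out
python3 -m handwheel '[{"translation":[0,0,0.002],"angular":[0,0,0],"hand":1},{"translation":[0,0,0.002],"angular":[0,0,0],"hand":1},{"translation":[0,0,0],"angular":[0,0,0],"hand":1}]'|for_out
python3 -m handwheel '[{"translation":[0,0,0.002],"angular":[0,0,0],"hand":1},{"translation":[0,0,0.002],"angular":[0,0,0],"hand":1},{"translation":[0,0,0],"angular":[0,0,0],"hand":1}]'|for_out
python3 -m handwheel '[{"translation":[0,0,0.001],"angular":[0,0,0],"hand":1},{"translation":[0,0,0.001],"angular":[0,0,0],"hand":1},{"translation":[0,0,0],"angular":[0,0,0],"hand":1}]'|for_out
```

```text
position: [0.5087, 0.1629, 0.1792] contact_force: [0.2, 0.6, -0.1] 
position: [0.5096, 0.1632, 0.1765] contact_force: [-0.2, -0.6, -0.4] 
position: [0.5093, 0.1631, 0.1721] contact_force: [-0.9, -0.4, -0.2] 
position: [0.5096, 0.1631, 0.171] contact_force: [-0.2, -0.1, 3.9]
```

Touched at 0.171 m, exactly the home height. Retreat and hand in.

```bash
python3 -m handwheel '[{"translation":[0,0,-0.02],"angular":[0,0,0],"hand":1},{"translation":[0,0,-0.03],"angular":[0,0,0],"hand":1},{"translation":[0,0,0],"angular":[0,0,0],"hand":1},{"translation":[0,0,0],"angular":[0,0,0],"hand":1}]' && python3 -c "
from rig import manip
print(manip.sign_off())"
```

```text
clock: 10.8
position: [0.5107, 0.1634, 0.222]
ee_rot: [0.002, 0.056, 0.998, 0.001]
contact_force: [0.7, 0.5, 0.0]
width: 0.0003
gripper_force: 0.0
the job is handed in; nothing more can be done
None
```

The job is handed in at about 11 s: I pressed the lid to the seal at an estimated 4–5 N, eased it back 10 mm and pushed the pin down, and a touch on the knob's top at 171 mm showed it fully home; the hand-in gave no verdict.

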